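# Latch the electrode tray onto its travel base

### The arm

A 7-joint arm with a two-finger parallel gripper is mounted at the origin on a cart in front of the work surface, level with it; the furniture and walls round the work are solid. World frame = base frame: x ahead of the robot, y to its left, z up, the work surface at z = 0. Lengths are in m, angles in rad, forces in N, time in s.
With the tool pointing down it reaches from about 0.425 to 0.825 m from the base axis. Payload 3.6 kg.
Tool frame: the origin (TCP) lies where the fingers leave the gripper's body, on its centre line; the fingertips stand 73 mm ahead of it and the grasp point (between the pads) lies 54 mm ahead of it; z points along the fingers, y is the line along which they close (so a half turn about z gives the same grasp; the last joint's range is limited). The gripper opens to 85 mm and grips with 20 to 120 N. Pads are 22 mm wide; open, the fingers measure 114 mm over their backs; the gripper's body (76 mm by 85 mm) begins 54 mm behind the grasp point. The pads swing forward as they close: fully open they stand 13 mm farther back than shut.
Start: joints at [-0.026, 0.615, -0.013, 1.423, 0.008, 1.103, -0.04], TCP at [0.65, 0, 0.304] pointing down, gripper open.
Joint ranges: [-3.12, 3.12], [-0.3, 2.06], [-1.34, 1.32], [0.26, 2.42], [-1.36, 4.5], [0.01, 1.98], [-2.84, 2.84]. Speed limits (rad/s): [2.79, 2.79, 3.14, 3.14, 3.14, 3.14, 3.14].

### API

Orientations are given as a unit quaternion [x, y, z, w].
In Python, from station import arm, snapshot, camera_info, ticket gives the robot as it stands. Calls block until the motion is done:
- arm.movep(position, orientation): joint-space move of the TCP to a pose.
- arm.line_to(position, velocity=0.15, ori=None): straight line of the TCP; ori=None keeps the orientation; velocity is the mean speed in m/s.
- arm.move_j(angles): joint-space move.
- arm.move_gripper(opening, effort=None): opening from 0.0 (shut) to 1.0 (fully open); effort is the grip in N (None keeps the last); returns when the fingers have stopped.
- arm.pause(seconds).
- arm.ik(position, orientation): joint angles nearest the present ones, or None.
- snapshot(name): name is "scene" or "side" or "wrist"; returns the picture (400x640x3 uint8, blue, green, red); there is no depth.
- camera_info(name): a dict with "fx", "fy", "cx", "cy" (pixels), "dist_coeffs" ([k1, k2, p1, p2, k3] as OpenCV has them; the pictures are not rectified), "R" (3x3) and "t" (3): a world point X has camera coordinates R X + t; the wrist camera has in their place "T_tool_cam" (4x4, takes a point from camera to tool coordinates, whose origin is the TCP and whose axes are the flange's). Camera axes: x right, y down, z forward; pixel columns grow to the right and rows downward; lengths in m; the calibration is good to about 2 mm. A picture is of the moment at which its call begins: read the wrist's pose just before it. camera_info takes no time and is no camera call.
A pose or a line that the arm cannot do raises arm.MotionError and nothing moves.
- ticket.finish_job(): hands the job in; it is judged then, once.
Readings, each from a call of its own:
- arm.read_time(): time.
- arm.read_joint_positions(): joint angles.
- arm.read_dq(): joint speeds.
- arm.read_effort(): joint torques, N m.
- arm.read_tool_pos(): TCP position.
- arm.read_eef_rot(): TCP orientation.
- arm.read_ft_force(): force on the tool from outside, world axes, zero at the start.
- arm.read_wrist_torque(): the same for the moment, N m.
- arm.read_opening(): opening from 0.0 (shut) to 1.0 (fully open).
- arm.read_finger_force(): force on a finger pad.
Only numpy, scipy, OpenCV 4.12 (cv2) and the standard library are available. Lean on these libraries where they do the work, as an engineer would, in place of code of your own. Each camera call takes 0.05 s, during which the arm holds its last target. There are 200 camera calls.

### The job

Get the electrode tray ready to travel: push it along its guides until it stands against the rubber bumpers and leave it there, then swing the wire loop of the draw latch over so that its bar lies behind the keeper hook on the tray, and press the latch lever down flat past centre so that the tray is drawn tight into the bumpers. Leave the bottle, the tape roll, the black clamp and the thermometer where they are.

Things in the scene. Friction and masses are not known exactly. Their poses are not given: they have to be found in the camera images.
- travel_base: Fixed grey plate 150 x 360 x 8 mm with two guide rails 123 mm apart (tops 20 mm high); at its -y end a grey latch block 76 mm wide and an aluminium end stop 124 mm wide, both 42 mm high, y -132 to 0. Origin: plate's underside, mid width, at the stop's tray-side face; z up, +y from latch to tray. Plate y -140 to +220 mm.
- latch_pivot (a point): Hinge axis of the latch lever, along the base's x, at base (0, -40, 52) mm. Does not move on the base.
- latch_lever (a joint): Angle of the steel lever with red end: 0 = pressed flat (pointing to the base's -y, past centre, on its stop), pi/2 = upright, 2.1 = its other stop, leaning towards the tray. A little friction (0.02 N m): it stays where it is put. It starts raised, between 1.7 and 2.05.
- lever_tip (a point): Middle of the lever's free end, on the face that is on top when it is flat; 85 mm from latch_pivot. The lever is 36 mm wide and 5 to 8 mm thick.
- latch_loop (a joint): Angle of the wire loop against the lever. The loop points from its pins (this value minus latch_lever) rad above the base's +y: 0 = level towards the tray, pi/2 = upright, more = thrown back from the tray. It starts thrown back, leaning on its stop at joint value 4.15. It swings freely: pushed past upright it falls over by its own weight.
- loop_bar (a point): Middle of the cross bar (6 mm thick, 44 mm wide along the base's x) at the end of the wire loop, 81 mm from the loop's pins. Side wires 5 mm thick at x = +-22 mm pass outside the lever. With the lever raised, the fallen bar rests on the tray's ledge at about base y = +35 to +42 mm.
- electrode_tray: Loose white tray 120 (x) x 150 (y) x 36 mm, about 0.7 kg, on the base plate between the guides, with six dark suction electrodes fixed in it (tops 53 mm above its underside). Origin: centre of its underside; axes as the base's. It starts 30 to 60 mm short of the bumpers. Its latch end (y -75 to -25 mm) is a solid flat ledge 36 mm high.
- tray_front (a point): Middle of the tray's flat end face towards the latch, tray (0, -75, 18) mm. Against the uncompressed bumpers it is at base y = +5 mm; drawn tight by the latch at about 0.
- keeper (a point): Top of the steel keeper hook on the ledge, tray (0, -60, 49) mm: post 28 mm wide, y -63 to -57 mm, 13 mm high, with a lip at its top reaching away from the latch to y = -52 mm, underside 10 mm above the ledge. The bar must drop on the ledge on the side away from the latch; pressing the lever then draws it under the lip.
- bottle: Small white bottle with blue cap, 41 mm diameter, 92 mm high; bystander.
- tape: White roll of tape, 50 mm diameter, 26 mm high; bystander.
- black_clamp: Black limb electrode clamp, 28 x 93 x 37 mm; bystander.
- temp_probe: White digital thermometer, 18 x 122 x 13 mm; bystander.
- bumper (a point): Point midway between the two black rubber bumpers on the end stop, at base (0, 5, 35) mm, level with their free faces (bumpers 12 mm thick, at x = +-45 mm). Damped rubber springs, together 3 N per mm, they give up to 8 mm. This point is fixed on the base.
- loop_pins (a point): Midpoint of the loop's hinge pins, on the lever 20 mm from latch_pivot towards the lever's free end (lever flat: at base (0, -59.6, 48) mm). Loop hinge axis along the base's x.

How it is judged:
By the outcome, as a careful person would: the job done as asked, in the order asked, and still so for the second after the job is handed in, with the robot touching nothing.
It also fails if it takes over 61 s, if anything falls off the work surface, if the arm or the gripper's body presses on something with over 40 N, if the wrist force passes 120 N, or if a joint passes its speed limit or range.

## Working session

There is one attempt and no reset: what is moved stays moved. The work goes in short steps, each a Python script; the robot and the scene stay as the last script left them, time stands still between calls to the robot, and variables do not carry over. Pictures are saved under pics/ and viewed, at most 10 in all, crops included, and the job is handed in when it is done.

```bash
ls; mkdir -p pics
python3 - <<'E'
from station import arm, snapshot, camera_info
import cv2, numpy as np
for n in ["scene","side","wrist"]:
    im=snapshot(n); cv2.imwrite(f"pics/{n}0.png",im)
    c=camera_info(n); print(n,{k:np.round(np.array(v),4).tolist() for k,v in c.items()})
print(arm.read_eef_rot(),arm.read_tool_pos(),arm.read_time())
E
```

```text
pics
scene {'fx': 473.1849, 'fy': 473.1849, 'cx': 322.2961, 'cy': 206.9148, 'dist_coeffs': [-0.0317, 0.0, 0.0, 0.0, 0.0], 'R': [[0.8475, -0.5308, -0.0049], [-0.2887, -0.4532, -0.8433], [0.4455, 0.7161, -0.5374]], 't': [-0.4829, 0.2223, 1.0528]}
side {'fx': 475.3253, 'fy': 475.3253, 'cx': 319.0165, 'cy': 196.7983, 'dist_coeffs': [0.0303, 0.0, 0.0, 0.0, 0.0], 'R': [[0.9091, -0.4164, 0.0138], [-0.2652, -0.604, -0.7516], [0.3213, 0.6796, -0.6595]], 't': [-0.5078, 0.2017, 1.4289]}
wrist {'fx': 279.783, 'fy': 279.783, 'cx': 318.2966, 'cy': 197.1362, 'dist_coeffs': [-0.0476, 0.0, 0.0, 0.0, 0.0], 'T_tool_cam': [[0.0017, -0.9592, -0.2828, 0.071], [1.0, 0.0018, -0.0001, 0.0004], [0.0006, -0.2828, 0.9592, -0.0695], [0.0, 0.0, 0.0, 1.0]]}
[ 0.7070531   0.70715974 -0.00071524 -0.00071075] [6.49544193e-01 4.55201448e-05 3.02998084e-01] 0.15
```

View pics/scene0.png

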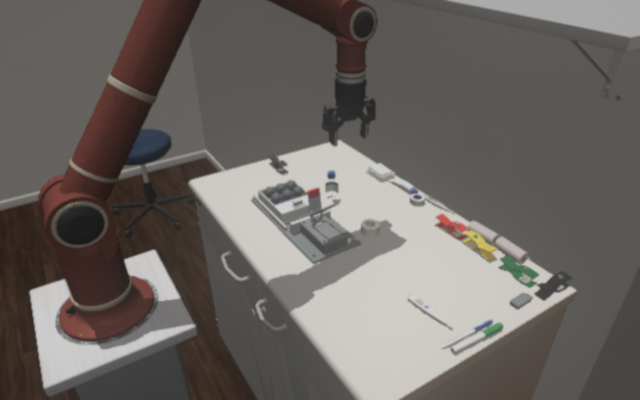

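View pics/wrist0.png

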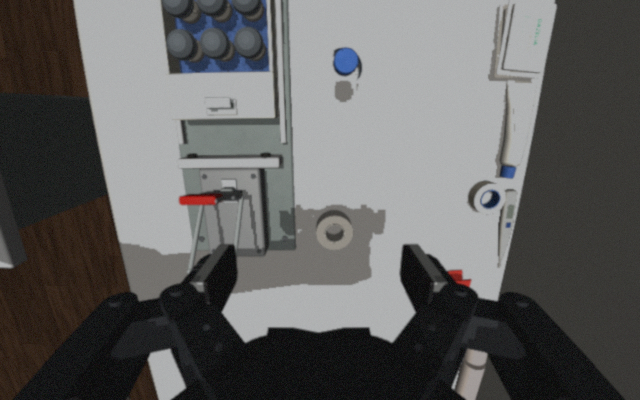

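The wrist view shows the tray at the top left with its ledge edge around v≈118, the end stop at (180–279, 160), the red lever end at (198,200), and the tape at (335,230). The base axes run roughly along the world axes. I'll enlarge it to get accurate points.

Run:
```python
import cv2
w=cv2.imread("pics/wrist0.png")[80:290,140:310]; cv2.imwrite("pics/w1.png",cv2.resize(w,None,fx=2.8,fy=2.8,interpolation=cv2.INTER_CUBIC))
s=cv2.imread("pics/side0.png");
import numpy as np
h=cv2.cvtColor(s,cv2.COLOR_BGR2HSV); m=((h[...,0]<8)|(h[...,0]>172))&(h[...,1]>170)&(h[...,2]>90)
n,l,st,ce=cv2.connectedComponentsWithStats(m.astype('uint8'))
print([(st[i].tolist(),ce[i].round(1).tolist()) for i in range(1,n) if st[i][4]>15])
cv2.imwrite("pics/s1.png",s)
```

```text
[([312, 184, 6, 5, 25], [314.5, 186.1]), ([418, 212, 19, 16, 109], [425.6, 219.8])]
```

View pics/w1.png

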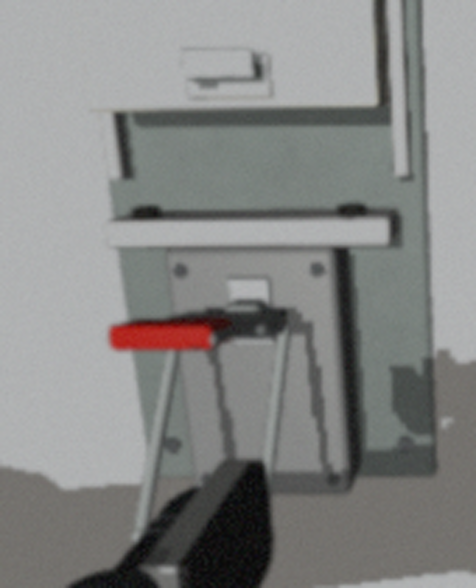

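View pics/side0.png

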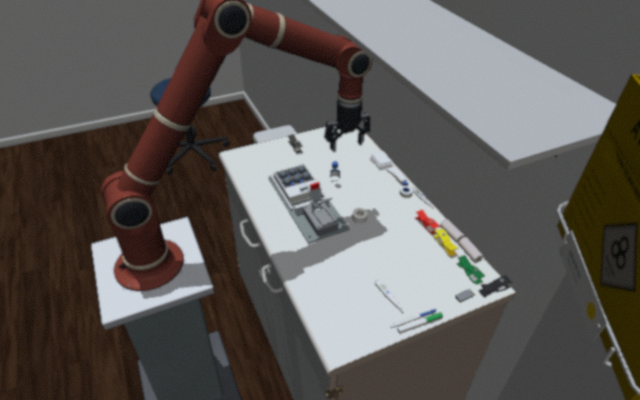

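The crop shows the end-stop tray-side top edge from (110,216) to (390,214), the tray's front edge at (100–380, 107), and the plate corner at (434,472). The red lever end spans (110–215, 336). In the side view the red lever end is at (314,186).

```bash
cat > h.py <<'E'
from station import arm, snapshot, camera_info, ticket
import cv2, numpy as np
from scipy.spatial.transform import Rotation as Ro
def ray(n,uv,pose=None):
    c=camera_info(n); K=np.array([[c['fx'],0,c['cx']],[0,c['fy'],c['cy']],[0,0,1]])
    p=cv2.undistortPoints(np.array([[uv]],float),K,np.array(c['dist_coeffs']))[0,0]; d=np.array([*p,1.])
    if n=='wrist':
        pos,q=pose; T=np.array(c['T_tool_cam']); R=Ro.from_quat(q).as_matrix()
        return R@T[:3,3]+pos, R@T[:3,:3]@d
    R=np.array(c['R']); return -R.T@np.array(c['t']), R.T@d
def plane(n,uv,z,pose=None):
    o,d=ray(n,uv,pose); return o+d*(z-o[2])/d[2]
def cross(rays):
    A=np.zeros((3,3));b=np.zeros(3)
    for o,d in rays:
        d=d/np.linalg.norm(d);P=np.eye(3)-np.outer(d,d);A+=P;b+=P@o
    x=np.linalg.solve(A,b); return x,[np.linalg.norm(np.cross(x-o,d/np.linalg.norm(d))) for o,d in rays]
def red(im,box=None):
    h=cv2.cvtColor(im,cv2.COLOR_BGR2HSV); m=(((h[...,0]<8)|(h[...,0]>172))&(h[...,1]>150)&(h[...,2]>90)).astype('uint8')
    n,l,st,ce=cv2.connectedComponentsWithStats(m)
    return [(st[i].tolist(),ce[i].round(1).tolist()) for i in range(1,n) if st[i][4]>12]
E
python3 - <<'E'
from h import *
np.set_printoptions(precision=4,suppress=True)
P=(np.array([6.49544193e-01,4.55201448e-05,3.02998084e-01]),[0.7070531,0.70715974,-0.00071524,-0.00071075])
f=lambda u,v:(u/2.8+140-.3,v/2.8+80-.3)
for nm,u,v,z in [("stopL",110,216,.042),("stopR",390,214,.042),("plateBR",434,472,.008),("trayL",100,108,.044),("trayR",380,106,.044),("keepL",182,48,.057),("keepR",248,48,.057),("railR",410,178,.02),("plateRtop",425,100,.008)]:
    print(nm,plane('wrist',f(u,v),z,P))
im=cv2.imread('pics/scene0.png'); print(red(im)); print(red(cv2.imread('pics/wrist0.png')))
s=[r for r in red(im) if abs(r[1][0]-314)<12][0][1]
w=[r for r in red(cv2.imread('pics/wrist0.png')) if r[1][0]<250][0][1]
R=[ray('scene',s),ray('side',(314.5,186.1)),ray('wrist',w,P)]
print(cross(R),cross(R[:2]))
print("tape",plane('wrist',(335,230),.026,P),"bottle",plane('wrist',(345,60),.092,P))
E
```

```text
stopL [0.4824 0.0235 0.042 ]
stopR [0.6028 0.0241 0.042 ]
plateBR [ 0.6155 -0.1132  0.008 ]
trayL [0.485  0.0683 0.044 ]
trayR [0.6005 0.0682 0.044 ]
keepL [0.5267 0.0905 0.057 ]
keepR [0.5524 0.0902 0.057 ]
railR [0.6091 0.037  0.02  ]
plateRtop [0.6154 0.0705 0.008 ]
[([440, 217, 9, 6, 27], [443.8, 219.6]), ([458, 225, 7, 5, 17], [461.2, 227.2])]
[([180, 196, 36, 9, 281], [197.3, 199.6]), ([448, 271, 22, 16, 154], [458.7, 277.7])]Traceback (most recent call last):
  File "<stdin>", line 8, in <module>
IndexError: list index out of range
```

Run:
```python
from h import *
np.set_printoptions(precision=4,suppress=True)
P=(np.array([6.49544193e-01,4.55201448e-05,3.02998084e-01]),[0.7070531,0.70715974,-0.00071524,-0.00071075])
im=cv2.imread('pics/scene0.png')
c=im[180:215,300:330].astype(int); m=(c[...,2]-c[...,:2].max(2))>40; v,u=np.nonzero(m); s=(u.mean()+300,v.mean()+180); print(s,m.sum())
R=[ray('scene',s),ray('side',(314.5,186.1)),ray('wrist',(197.3,199.6),P)]
print(cross(R),cross(R[:2]))
for uv in [(179.5,199.6),(197.3,199.6),(216.5,199.6)]:
  for z in (.12,.13): print(uv,plane('wrist',uv,z,P))
# tray rear edge & candidate poses
q=[.7071068,.7071068,0,0]
for p in ([.54,.30,.18],[.54,.25,.10],[.54,.16,.10],[.54,-.1,.22],[.54,-.1,.14]): 
    j=arm.ik(p,q); print(p,None if j is None else np.round(j,2))
```

```text
(np.float64(313.26027397260276), np.float64(191.78082191780823)) 73
(array([ 0.5388, -0.0045,  0.1277]), [np.float64(0.0012520735967457984), np.float64(0.0003899609156574359), np.float64(0.0012330084679778518)]) (array([ 0.5372, -0.0089,  0.1308]), [np.float64(0.00046801374903964875), np.float64(0.0004680137490394198)])
(179.5, 199.6) [ 0.5169 -0.0062  0.12  ]
(179.5, 199.6) [ 0.5221 -0.0031  0.13  ]
(197.3, 199.6) [ 0.5342 -0.0061  0.12  ]
(197.3, 199.6) [ 0.5388 -0.0031  0.13  ]
(216.5, 199.6) [ 0.5528 -0.0061  0.12  ]
(216.5, 199.6) [ 0.5567 -0.003   0.13  ]
[0.54, 0.3, 0.18] [-0.53  0.7  -0.02  1.66  0.02  0.79 -0.56]
[0.54, 0.25, 0.1] [-0.46  0.79 -0.01  1.77  0.02  0.58 -0.48]
[0.54, 0.16, 0.1] [-0.32  0.76 -0.01  1.86  0.02  0.52 -0.34]
[0.54, -0.1, 0.22] [ 0.15  0.56 -0.02  1.82  0.01  0.76  0.13]
[0.54, -0.1, 0.14] [ 0.15  0.68 -0.02  1.88  0.02  0.58  0.12]
```

Run:
```python
from h import *
np.set_printoptions(precision=4,suppress=True)
print("clamp",plane('scene',(278,163),.02),"side",plane('side',(296,145),.02))
arm.move_gripper(0.0,40)
arm.movep([.54,.262,.20],[.7071068,.7071068,0,0])
p=arm.read_tool_pos(),arm.read_eef_rot(); print(p, arm.read_time(), arm.read_ft_force())
cv2.imwrite('pics/w2.png',snapshot('wrist'))
```

```text
clamp [0.6306 0.378  0.02  ] side [0.6283 0.3702 0.02  ]
(array([0.5417, 0.26  , 0.2006]), array([0.7082, 0.706 , 0.0004, 0.0013])) 2.075 [-0.1934  0.1425  0.266 ]
```

View pics/w2.png

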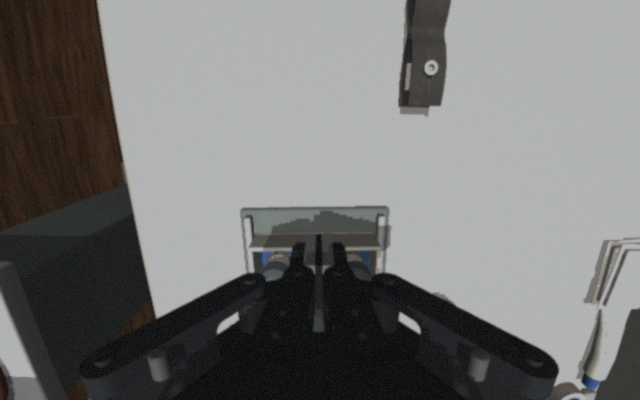

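The plate's rear edge runs from (242,208) to (388,206), and the tray's rear top edge from (250,234) to (381,233). The clamp, at the top right, is well clear.

Run:
```python
from h import *
np.set_printoptions(precision=4,suppress=True)
P=arm.read_tool_pos(),arm.read_eef_rot()
for uv,z in [((242,208),.008),((388,206),.008),((250,234),.044),((381,233),.044)]: print(plane('wrist',uv,z,P))
q=[.7071068,.7071068,0,0]
arm.line_to([.54,.262,.103],.15,q)
print(arm.read_tool_pos(),arm.read_ft_force(),arm.read_time())
arm.line_to([.54,.205,.103],.06)
y=.205
while True:
    f=arm.read_ft_force(); print(round(y,4),arm.read_tool_pos()[1],f)
    if f[1]>9 or y<.178: break
    y-=.003; arm.line_to([.54,y,.103],.03)
print(arm.read_time())
```

```text
[0.467  0.2422 0.008 ]
[0.6117 0.2439 0.008 ]
[0.4825 0.2302 0.044 ]
[0.5977 0.2308 0.044 ]
[0.5408 0.262  0.1038] [-0.7846 -0.7934  0.2378] 2.925
0.205 0.20478372613214532 [0.5142 1.6838 0.7718]
0.202 0.2024239444776278 [0.0127 3.0232 0.4707]
0.199 0.19909558791970736 [0.9029 3.3927 1.0956]
0.196 0.19581425203964836 [-0.2682  3.2565  1.3034]
0.193 0.1927138830868847 [0.2815 3.1935 0.6645]
0.19 0.189721682455493 [0.0253 2.1661 1.7814]
0.187 0.1878534057475287 [-1.0815  4.7528  1.4359]
0.184 0.18654029060082478 [0.0066 6.6492 1.8239]
0.181 0.18526204186238587 [-1.0057  9.1783  0.6607]
6.025
```

Run:
```python
from h import *
np.set_printoptions(precision=4,suppress=True)
q=[.7071068,.7071068,0,0]; X=.540
arm.line_to([X,.235,.103],.15)
arm.line_to([X,.235,.265],.3)
arm.line_to([X,-.128,.265],.3,q)
P=arm.read_tool_pos(),arm.read_eef_rot(); cv2.imwrite('pics/w3.png',snapshot('wrist')); print(P)
arm.line_to([X,-.128,.191],.15)
arm.line_to([X,-.095,.195],.08); print(arm.read_ft_force())
arm.line_to([X,-.034,.216],.08); print(arm.read_ft_force())
arm.line_to([X,-.010,.219],.06); print(arm.read_ft_force(),arm.read_tool_pos())
arm.line_to([X,-.010,.265],.15)
arm.line_to([X,-.05,.30],.15)
P=arm.read_tool_pos(),arm.read_eef_rot(); cv2.imwrite('pics/w4.png',snapshot('wrist')); print(P,arm.read_time())
a=cv2.imread('pics/w3.png');b=cv2.imread('pics/w4.png'); cv2.imwrite('pics/v.png',np.hstack([a[:,120:500],b[:,120:500]]))
```

```text
(array([ 0.54  , -0.1259,  0.2646]), array([ 0.7061,  0.7081,  0.0003, -0.0009]))
[-0.4421 -0.4524  0.1252]
[-0.2704 -0.2766 -1.1744]
[ 0.3194 -0.1546 -0.751 ] [ 0.54   -0.0096  0.219 ]
(array([ 0.5395, -0.0496,  0.2992]), array([ 0.7072,  0.707 , -0.0002, -0.0009])) 12.3667
```

View pics/v.png

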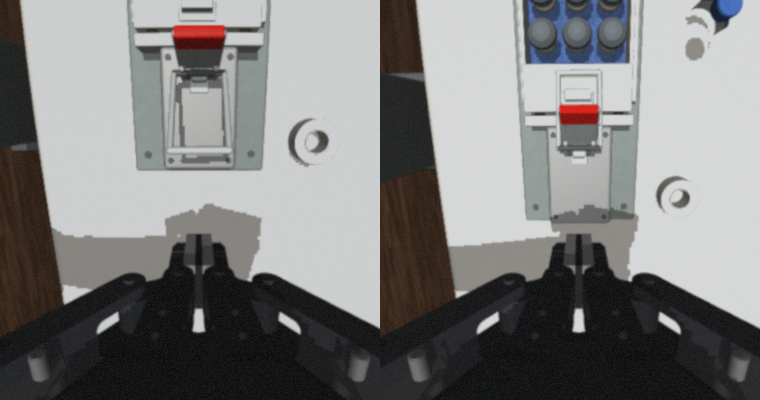

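The left picture, taken before the push, shows the loop thrown back. In the right one it has fallen over, with its bar at about (578,72) on the ledge beyond the keeper at (577,95). The tray stands at the bumpers and the lever is still raised, red end at (579,115). Next I press the lever down along its arc.

Run:
```python
from h import *
np.set_printoptions(precision=4,suppress=True)
q=[.7071068,.7071068,0,0]; X=.540
arm.line_to([X,.030,.27],.3,q)
arm.line_to([X,.030,.190],.15); print(arm.read_ft_force())
ok=True
for th in np.linspace(1.75,0,13):
    r=.068+.012*(1-th/1.75)
    c=np.array([-.017-r*np.cos(th)+.011, .052+r*np.sin(th)-.003*(th<1.6)])
    arm.line_to([X,c[0],c[1]+.073],.06)
    f=arm.read_ft_force(); p=arm.read_tool_pos(); print(round(th,2),c,p[1:]-[0,.073],f)
    if np.linalg.norm(f)>35: print('stop'); break
cv2.imwrite('pics/w5.png',snapshot('side')); print(arm.read_time())
```

```text
[-14.4787   0.4611  44.3469]
1.75 [0.0061 0.1189] [0.0205 0.1274] [-16.3105  23.871   48.2501]
stop
14.0833
```

Run:
```python
from h import *
np.set_printoptions(precision=4,suppress=True)
q=[.7071068,.7071068,0,0]; X=.540
P4=(np.array([.5395,-.0496,.2992]),[.7072,.7070,-.0002,-.0009])
b=cv2.imread('pics/w4.png'); r=red(b); print(r)
w=[t for t in r if 280<t[1][0]<350][0]
for z in (.11,.12,.13): print(z,plane('wrist',w[1],z,P4))
print(arm.read_ft_force(),arm.read_tool_pos())
p=arm.read_tool_pos(); arm.line_to([X,p[1],.25],.15); print(arm.read_ft_force())
arm.line_to([X,-.05,.30],.3,q)
im=snapshot('wrist'); P=arm.read_tool_pos(),arm.read_eef_rot(); cv2.imwrite('pics/w6.png',im); print(red(im),P,arm.read_time())
s=snapshot('side'); print(red(s)); 
cv2.imwrite('pics/v2.png',np.hstack([im[:,120:500],cv2.resize(cv2.imread('pics/w5.png')[120:245,250:375],(400,400),interpolation=cv2.INTER_CUBIC)]))
```

```text
[([300, 105, 38, 19, 702], [318.6, 113.9]), ([515, 241, 38, 64, 1322], [533.7, 271.4])]
0.11 [0.5397 0.0225 0.11  ]
0.12 [0.5397 0.0225 0.12  ]
0.13 [0.5397 0.0224 0.13  ]
[-15.0722  24.7337  48.1259] [0.5403 0.0206 0.2004]
[-0.3669 -0.0011 -0.3717]
[([299, 110, 39, 18, 636], [318.5, 118.8]), ([516, 239, 38, 64, 1331], [534.5, 269.3])] (array([ 0.5393, -0.0501,  0.2986]), array([ 0.7074,  0.7068, -0.0008, -0.0014])) 15.125
[([308, 181, 8, 7, 42], [311.5, 183.6]), ([418, 211, 20, 17, 135], [425.8, 219.7])]
```

View pics/v2.png

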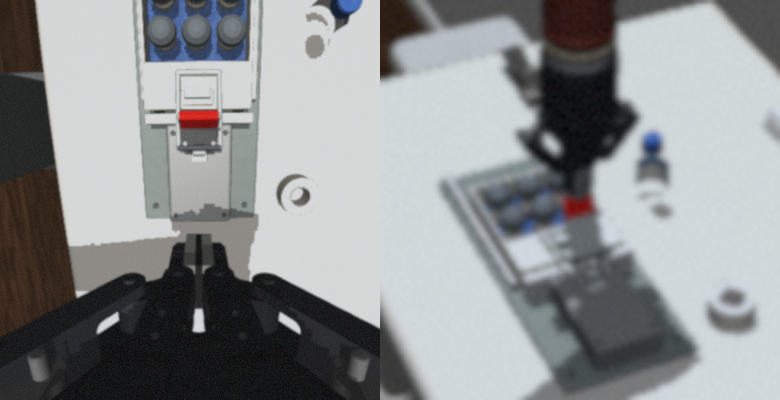

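The left picture shows that the falling loop tipped the lever farther towards the tray. The red end is now at (198,119), y≈0.017, so my fingers came down on top of it. The loop bar is still beyond the keeper, at about (198,72). I'll restart from farther out in y.

Run:
```python
from h import *
np.set_printoptions(precision=4,suppress=True)
q=[.7071068,.7071068,0,0]; X=.540
arm.line_to([X,.062,.27],.3,q)
arm.line_to([X,.062,.21],.15); f=arm.read_ft_force(); print(f)
assert abs(f[2])<8
arm.line_to([X,.062,.183],.1); f=arm.read_ft_force(); print(f)
assert abs(f[2])<8
for th in np.linspace(2.0,0,14):
    r=.065+.015*(1-th/2.0)
    c=np.array([-.017-r*np.cos(th)+.011, .052+r*np.sin(th)-.002*(th<1.6)])
    arm.line_to([X,c[0],c[1]+.073],.06)
    f=arm.read_ft_force(); p=arm.read_tool_pos(); print(round(th,2),c,p[1:]-[0,.073],f)
    if np.linalg.norm(f)>35: print('stop'); break
print(arm.read_time())
```

```text
[-0.2427 -0.2868  0.2726]
[0.1288 0.0528 0.6715]
2.0 [0.021  0.1111] [0.0212 0.111 ] [-0.3083  0.1658  0.614 ]
1.85 [0.012  0.1157] [0.0114 0.1159] [0.006  0.2624 0.5054]
1.69 [0.0022 0.1188] [0.0014 0.119 ] [ 0.7085 -1.0665  0.7286]
1.54 [-0.0082  0.1184] [-0.009   0.1183] [-0.3118  0.556  -0.7832]
1.38 [-0.0189  0.1184] [-0.0197  0.1184] [ 0.5997  0.2835 -0.7136]
1.23 [-0.0296  0.1167] [-0.0304  0.1166] [-0.578   0.1305  0.6055]
1.08 [-0.0401  0.1133] [-0.0408  0.1132] [0.1446 0.8185 0.1445]
0.92 [-0.0501  0.1083] [-0.0508  0.108 ] [-1.3039  0.4035 -0.4027]
0.77 [-0.0593  0.1016] [-0.0601  0.1013] [-0.0709 -1.185   0.2411]
0.62 [-0.0676  0.0935] [-0.0682  0.0931] [ 0.8722 -0.7813 -0.0762]
0.46 [-0.0745  0.0841] [-0.075   0.0836] [0.015  0.5747 0.2761]
0.31 [-0.08    0.0735] [-0.0803  0.073 ] [-0.0828  0.9318  1.359 ]
0.15 [-0.0839  0.0621] [-0.0841  0.0616] [ 0.5921  0.0454 -0.0937]
0.0 [-0.086  0.05 ] [-0.0846  0.0575] [-12.4944   3.0965  48.3011]
stop
21.8833
```

Run:
```python
from h import *
np.set_printoptions(precision=4,suppress=True)
q=[.7071068,.7071068,0,0]; X=.540
arm.pause(.3); print(arm.read_ft_force(),arm.read_tool_pos())
arm.line_to([X,-.086,.20],.2)
arm.line_to([X,-.12,.29],.3,q)
im=snapshot('wrist'); P=arm.read_tool_pos(),arm.read_eef_rot(); r=red(im); print(r,P,arm.read_time())
for t in r:
  if 280<t[1][0]<350: print(plane('wrist',t[1],.05,P),plane('wrist',t[1],.08,P))
s=snapshot('side')
cv2.imwrite('pics/v3.png',np.hstack([im[:,120:500],cv2.resize(s[150:250,250:350],(400,400),interpolation=cv2.INTER_CUBIC)]))
```

```text
[-11.5528   4.1606  49.723 ] [ 0.541  -0.0846  0.1304]
[([305, 147, 30, 20, 568], [319.6, 156.9]), ([530, 198, 42, 69, 1630], [551.0, 230.0])] (array([ 0.539 , -0.1195,  0.2878]), array([ 0.707 ,  0.7072, -0.0011, -0.002 ])) 23.2333
[ 0.5396 -0.0927  0.05  ] [ 0.5396 -0.0884  0.08  ]
```

View pics/v3.png

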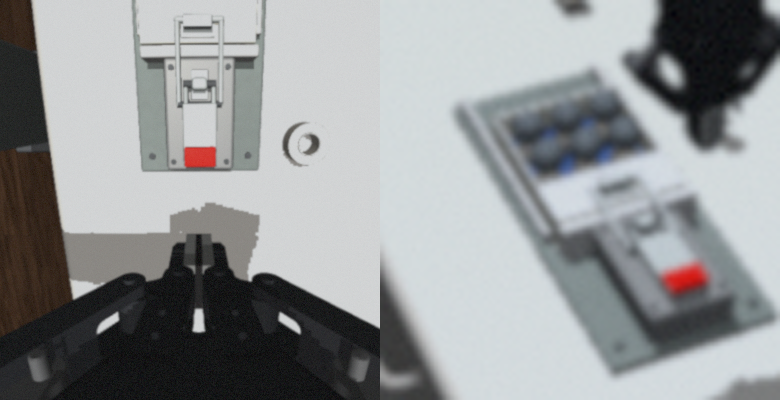

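The lever lies flat, with the red end at (200,157) and r≈76 mm from the pivot. The loop reaches over the keeper at (200,20). I'll check the hook and the bumpers from closer.

Run:
```python
from h import *
np.set_printoptions(precision=4,suppress=True)
q=[.7071068,.7071068,0,0]
arm.line_to([.54,-.07,.22],.2,q)
im=snapshot('wrist'); P=arm.read_tool_pos(),arm.read_eef_rot(); print(P,red(im))
cv2.imwrite('pics/w7.png',im)
cv2.imwrite('pics/v4.png',cv2.resize(im[0:230,200:440],None,fx=2.5,fy=2.5,interpolation=cv2.INTER_CUBIC))
```

```text
(array([ 0.5405, -0.071 ,  0.2204]), array([ 0.7075,  0.7067, -0.    ,  0.0008])) [([301, 213, 37, 22, 755], [318.9, 223.0]), ([557, 253, 53, 79, 2076], [583.1, 290.5])]
```

View pics/v4.png

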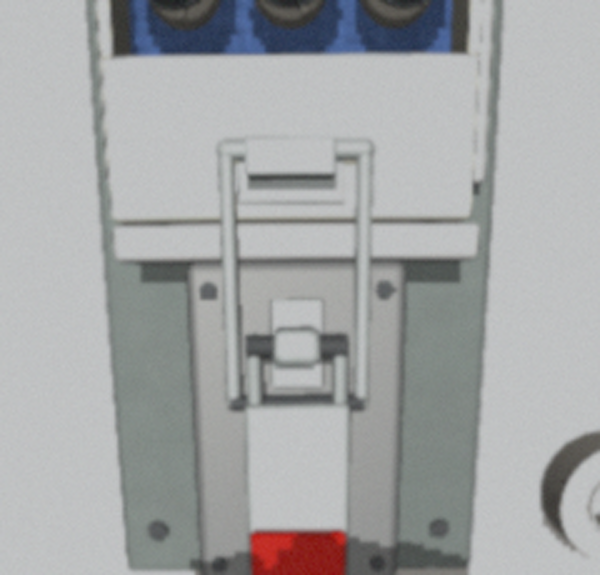

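The bar passes under the keeper's lip, around (297,150). The tray edge (v≈220) stands at the stop (v≈226), the lever is flat, and the robot touches nothing.

Run:
```python
from h import *
print(arm.read_ft_force(),arm.read_time()); print(ticket.finish_job())
```

```text
[-0.96420738 -0.29330607 -0.7437217 ] 23.9167
the job is handed in; nothing more can be done
None
```

The job is handed in at 23.9 s: the tray is against the bumpers, the loop bar is under the keeper lip and the lever is flat; the fingers pressed the lever twice at about 50 N (once by mistake, on its raised end), and the bottle, tape, clamp and thermometer were not touched.

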